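# Open the tortilla press

### The arm

A 6-joint arm with a two-finger parallel gripper is mounted at the origin on the work surface. World frame = base frame: x ahead of the robot, y to its left, z up, the work surface at z = 0. Lengths are in mm, angles in rad, forces in N, time in s.
With the tool pointing down it reaches from about 300 to 750 mm from the base axis. Payload 8.5 kg.
Tool frame: the origin (TCP) lies midway between the tips of the shut fingers; the grasp point (between the pads) lies 19 mm behind it (r.grasp_offset is the distance from the TCP to the grasp point, in mm); z points along the fingers, y is the line along which they close (so a half turn about z gives the same grasp; the last joint's range is limited). The gripper opens to 88 mm and grips with 3 to 60 N. Pads are 18 mm wide; open, the fingers measure 123 mm over their backs; the gripper's body (75 mm by 187 mm) begins 45 mm behind the grasp point.
Start: joints at [-1.373, 0.381, 1.297, -0, 1.464, -0.215], TCP at [220.639, -503.784, 238.748] pointing down, gripper open.
Joint ranges: [-3.11, 3.11], [-0.89, 2.33], [0.22, 2.48], [-1.42, 4.56], [0.17, 2.85], [-2.88, 2.88]. Speed limits (rad/s): [2.39, 2.39, 3.14, 3.14, 3.14, 3.14].

### API

Orientations are given as a unit quaternion [x, y, z, w].
In Python, from station import r gives the robot as it stands. Calls block until the motion is done:
- r.reach(position, orientation): joint-space move of the TCP to a pose.
- r.line_to(position, rot=None, feed=150, threshold=None): straight line of the TCP; rot=None keeps the orientation; feed is the mean speed in mm/s. With threshold (N) it stops when the force on the tool has changed by that much, and returns True; else False.
- r.move_joints(angles): joint-space move.
- r.command_gripper(opening): opening from 0.0 (shut) to 1.0 (fully open); the grip force is fixed at half the most; returns when the fingers have stopped.
- r.dwell(seconds).
- r.inverse_kinematics(position, orientation): joint angles nearest the present ones, or None.
- r.get_obs(): the state.
- r.get_image(name): name is "side" or "top"; returns the picture (480x640x3 uint8, red, green, blue); there is no depth.
- r.camera_info(name): a dict with "vfov" (degrees; the focal length in pixels is half the picture's height over the tangent of half this angle, whatever the lens; pixels are square), "cx", "cy" (the principal point, pixels), "R" (3x3) and "t" (3): a world point X has camera coordinates R X + t. Camera axes: x right, y down, z forward; pixel columns grow to the right and rows downward; lengths in mm; the calibration is good to about 2 mm. A picture is of the moment at which its call begins. camera_info takes no time and is no camera call.
A pose or a line that the arm cannot do raises r.MotionError and nothing moves.
- r.hand_in(): hands the job in; it is judged then, once.
Trained networks look in the newest picture that a camera, given by its name, has taken for a name from the list of things; names that differ only in an ending like _2 or _b are one class to them, and where a whole thing is asked for, a point or a joint stands for the part that bears it (a point fixed in the world has none). Each returns a list of dicts, best first, with "p" (0 to 1); they miss things now and then, are a little off and sometimes report something else, mostly with a low value. They report only what shows in the picture. A call takes as long as a camera call. They do not tell look-alikes from the thing itself.
- r.find_in(camera, query): "rect" ([left, top, right, bottom] in pixels, round what is visible of it).
- r.pinpoint(camera, query): "point" ([column, row] in pixels: a listed point, or the origin of a listed thing).
The state is a dict: "time": time; "q": joint angles; "qd": joint speeds; "effort": joint torques, N m; "position": TCP position; "orientation": TCP orientation; "wrist_force": force on the tool from outside, world axes, zero at the start; "torque": the same for the moment, N m; "opening": opening from 0.0 (shut) to 1.0 (fully open); "gripper_force": force on a finger pad.
Only numpy, scipy, OpenCV 4.12 (cv2) and the standard library are available. Lean on these libraries where they do the work, as an engineer would, in place of code of your own. Each camera call takes 0.05 s, during which the arm holds its last target. There are 200 camera calls.

### The job

Open the tortilla press, the screw press with the round plates: turn its small handwheel anticlockwise (seen from above) about a quarter turn until it stops, letting your hand rise with the screw, then let go of it. Leave the square-plated cheese press closed, and leave the stacked saucers where they are.

Things in the scene. Friction and masses are not known exactly. Their poses are not given: they have to be found in the camera images.
- round_hub (a point): Tortilla press handwheel: round dark steel wheel, 60 mm across, rim 16 mm tall, level on an upright screw; fixed press with round plates (160 mm). Point on the axis at mid-rim, 168 to 171 mm up at the start; hub (20 mm wide) to 14 mm above it. Rim may be pinched across from above in any direction; free 30 mm below it and all round. Bridge bar under it, top 121 mm up, nuts 128 mm.
- round_wheel (a joint): Turn of the tortilla press's wheel in rad, growing anticlockwise seen from above. 0 fully closed, 1.35 the stop, press fully open; starts between 0 and 0.2. Wheel, screw and upper plate rise together 10 mm per rad (13.5 mm in all). Turning takes about 0.35 N m; it stays where it is left.
- square_hub (a point): Handwheel of the cheese press: identical wheel at the same height on a press of the same make, but with square plates (150 mm). Point on its axis at mid-rim. To be left as it is. The presses stand side by side, either one on the left.
- saucer_top: The upper of two stacked cream-glazed saucers, each 140 mm in diameter and 15 mm tall, on the bench beyond the presses. Origin at the centre of its underside, 15 mm above the bench. To be left alone.
Mind the look-alikes: they are no part of the job. Leave any red look-alike of the part that bears round_hub alone.

How it is judged:
By the outcome, as a careful person would: the job done as asked, in the order asked, and still so for the second after the job is handed in, with the robot touching nothing.
It also fails if it takes over 32 s, if anything falls off the work surface, if the arm or the gripper's body presses on something with over 40 N, if the wrist force passes 120 N, or if a joint passes its speed limit or range.

## Working session

There is one attempt and no reset: what is moved stays moved. The work goes in short steps, each a Python script; the robot and the scene stay as the last script left them, time stands still between calls to the robot, and variables do not carry over. Pictures are saved under pics/ and viewed, at most 10 in all, crops included, and the job is handed in when it is done.

```bash
mkdir -p pics; ls
python3 - <<'E'
from station import r
import cv2
for c in ("side","top"):
    im=r.get_image(c); cv2.imwrite(f"pics/{c}0.png",im[:,:,::-1])
    print(c,r.camera_info(c))
    for q in ("round_hub","square_hub","saucer_top"):
        print(q,r.pinpoint(c,q))
print(r.get_obs())
E
```

```text
pics
side {'vfov': 48.71678719340007, 'cx': 322.482386346464, 'cy': 237.89916114574234, 'R': array([[-0.88407205, -0.46730914,  0.00622642],
       [-0.36995794,  0.69163471, -0.62030038],
       [ 0.28556563, -0.55069374, -0.78433964]]), 't': array([ 572.71770699,  116.64575561, 1570.91565274])}
round_hub [{'point': [333.6, 215.6], 'p': 0.7}, {'point': [391.4, 308.3], 'p': 0.65}, {'point': [315.7, 383.7], 'p': 0.61}, {'point': [322.6, 119.4], 'p': 0.55}]
square_hub [{'point': [389.4, 151.5], 'p': 0.83}]
saucer_top [{'point': [274.8, 194.8], 'p': 0.72}]
top {'vfov': 54.73986610648066, 'cx': 321.301406607103, 'cy': 242.57749846653795, 'R': array([[-0.0263626 , -0.99953188, -0.01552528],
       [-0.98114812,  0.02884588, -0.19109235],
       [ 0.19145074,  0.01019491, -0.98144927]]), 't': array([ 204.52069363,  540.63055652, 1239.35104171])}
round_hub [{'point': [463.1, 159.4], 'p': 0.93}, {'point': [143.9, 324.7], 'p': 0.87}, {'point': [325.7, 244.6], 'p': 0.7}, {'point': [249.2, 347.2], 'p': 0.69}]
square_hub [{'point': [462.4, 257.8], 'p': 0.79}]
saucer_top [{'point': [361.0, 166.0], 'p': 0.87}]
{'time': 0.4, 'q': array([-1.37327922e+00,  3.80735361e-01,  1.29749252e+00, -1.05658774e-05,
        1.46360744e+00, -2.15312823e-01]), 'qd': array([-0.00061976, -0.0017377 , -0.00204122,  0.00025415,  0.00029292,
        0.00026141]), 'effort': array([-1.49923642e-03, -4.37399983e+01, -2.24514377e+01,  7.12704565e-02,
        3.20922292e-02, -4.09053484e-05]), 'position': array([ 220.64240113, -503.75762919,  238.64443086]), 'orientation': array([ 9.78771841e-01,  2.04952846e-01, -4.17274829e-06, -1.21375429e-04]), 'wrist_force': array([-0.0316969 ,  0.02565571,  0.13145647]), 'torque': array([-0.0276923 , -0.0576519 ,  0.00353708]), 'gripper_force': 0.0, 'opening': 1.0033398862040535}
```

View pics/side0.png

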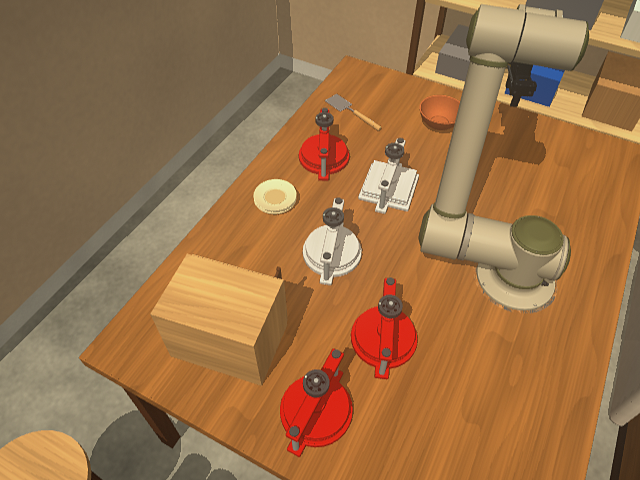

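View pics/top0.png

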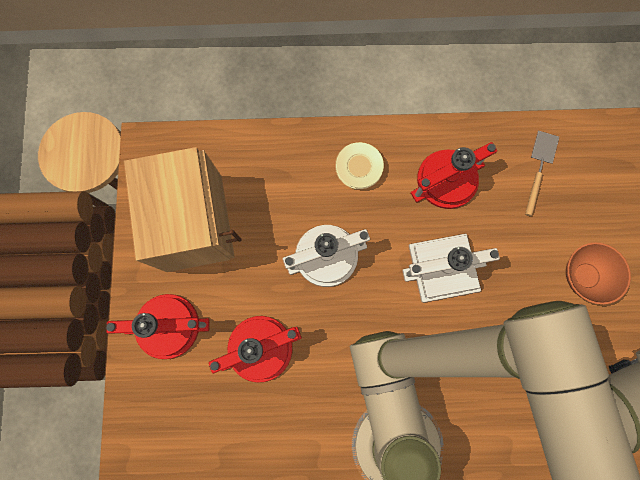

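The side view shows the white round press with its wheel at about (333,216) and the white square press at (390,151). The saucers are at (275,195), and three red look-alikes stand around. In the top view the round press's wheel is at (326,245), the square press's at (462,258) and the saucers at (361,166).

```bash
cat > h.py <<'E'
from station import r
import numpy as np, cv2
from scipy.spatial.transform import Rotation as R
def P(c):
    i=r.camera_info(c); f=240/np.tan(np.radians(i["vfov"]/2))
    K=np.array([[f,0,i["cx"]],[0,f,i["cy"]],[0,0,1]])
    return K@np.c_[i["R"],i["t"]]
def tri(a,b):
    X=cv2.triangulatePoints(P("side"),P("top"),np.array(a,float).reshape(2,1),np.array(b,float).reshape(2,1)).ravel(); return X[:3]/X[3]
def proj(c,X):
    u=P(c)@np.r_[X,1]; return u[:2]/u[2]
def quat(yaw): # tool down, closing line (tool y) at angle yaw (world)
    y=np.array([np.cos(yaw),np.sin(yaw),0]); z=np.array([0,0,-1.])
    return R.from_matrix(np.c_[np.cross(y,z),y,z]).as_quat()
E
python3 - <<'E'
from h import *
for n,a,b in(("round",(333.6,215.6),(325.7,244.6)),("square",(389.4,151.5),(462.4,257.8)),("saucer",(274.8,194.8),(361,166))):
    X=tri(a,b); print(n,X,proj("side",X)-a,proj("top",X)-b)
X=tri((333.6,215.6),(325.7,244.6))
for y in np.arange(-3.1,3.2,.3):
    q=[r.inverse_kinematics([X[0],X[1],z],quat(y)) for z in(155,260)]
    print(round(y,2),[None if k is None else np.round(k,2) for k in q])
E
```

```text
round [518.48695235 177.59440598 176.6615909 ] [0.48338586 0.15810898] [-0.18857051 -0.71864307]
square [ 488.21472658 -168.6038544   148.88587135] [2.49366995 0.60413588] [-1.09057545 -4.14860521]
saucer [785.03998498  67.61778054  20.83824776] [1.17679722 0.50123339] [-0.47004108 -1.81557068]
-3.1 [None, None]
-2.8 [None, None]
-2.5 [array([ 0.11,  0.45,  1.44, -0.  ,  1.25,  2.61]), array([ 0.11,  0.36,  1.26, -0.  ,  1.52,  2.61])]
-2.2 [array([ 0.11,  0.45,  1.44, -0.  ,  1.25,  2.31]), array([ 0.11,  0.36,  1.26, -0.  ,  1.52,  2.31])]
-1.9 [array([ 0.11,  0.45,  1.44, -0.  ,  1.25,  2.01]), array([ 0.11,  0.36,  1.26, -0.  ,  1.52,  2.01])]
-1.6 [array([ 0.11,  0.45,  1.44, -0.  ,  1.25,  1.71]), array([ 0.11,  0.36,  1.26, -0.  ,  1.52,  1.71])]
-1.3 [array([ 0.11,  0.45,  1.44, -0.  ,  1.25,  1.41]), array([ 0.11,  0.36,  1.26, -0.  ,  1.52,  1.41])]
-1.0 [array([ 0.11,  0.45,  1.44, -0.  ,  1.25,  1.11]), array([ 0.11,  0.36,  1.26, -0.  ,  1.52,  1.11])]
-0.7 [array([ 0.11,  0.45,  1.44, -0.  ,  1.25,  0.81]), array([ 0.11,  0.36,  1.26, -0.  ,  1.52,  0.81])]
-0.4 [array(
[... 590 characters left out ...]
.11,  0.36,  1.26, -0.  ,  1.52, -0.99])]
1.4 [array([ 0.11,  0.45,  1.44, -0.  ,  1.25, -1.29]), array([ 0.11,  0.36,  1.26, -0.  ,  1.52, -1.29])]
1.7 [array([ 0.11,  0.45,  1.44, -0.  ,  1.25, -1.59]), array([ 0.11,  0.36,  1.26, -0.  ,  1.52, -1.59])]
2.0 [array([ 0.11,  0.45,  1.44, -0.  ,  1.25, -1.89]), array([ 0.11,  0.36,  1.26, -0.  ,  1.52, -1.89])]
2.3 [array([ 0.11,  0.45,  1.44, -0.  ,  1.25, -2.19]), array([ 0.11,  0.36,  1.26, -0.  ,  1.52, -2.19])]
2.6 [array([ 0.11,  0.45,  1.44, -0.  ,  1.25, -2.49]), array([ 0.11,  0.36,  1.26, -0.  ,  1.52, -2.49])]
2.9 [array([ 0.11,  0.45,  1.44, -0.  ,  1.25, -2.79]), array([ 0.11,  0.36,  1.26, -0.  ,  1.52, -2.79])]
3.2 [None, None]
```

Run:
```python
from h import *
s=cv2.imread("pics/side0.png"); t=cv2.imread("pics/top0.png")
f=lambda im,x,y:cv2.resize(im[y-20:y+20,x-20:x+20],(400,400),interpolation=cv2.INTER_NEAREST)
A=f(s,333,215);B=f(t,326,244)
from scipy.optimize import least_squares
# predicted rim ring at candidate centre with z=169.5 prior
o={"side":(333.6,215.6),"top":(325.7,244.6)}
X=least_squares(lambda X:np.r_[proj("side",X)-o["side"],proj("top",X)-o["top"],(X[2]-169.5)/3],[518,177,172]).x
print(X,proj("side",X),proj("top",X))
for im,c,x,y in((A,"side",333,215),(B,"top",326,244)):
    for dz in(8,-8):
        p=[(proj(c,X+[30*np.cos(a),30*np.sin(a),dz])+.5-[x-20,y-20])*10 for a in np.linspace(0,6.28,60)]
        cv2.polylines(im,[np.int32(p)],True,(0,255,0) if dz>0 else (255,0,0),1)
cv2.imwrite("pics/c1.png",np.hstack([A,B]))
```

```text
[519.36890763 176.0916555  171.08993685] [334.00094824 216.58388582] [326.11007301 243.93678868]
```

View pics/c1.png

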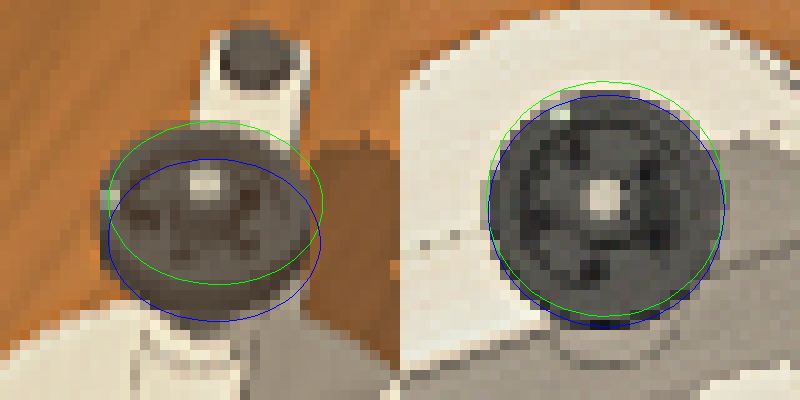

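The crop shows the wheel in both views, within about 1 px of my model ring. The centre is about (519, 177.5, 170), so I'm moving in to grip it.

Run:
```python
from h import *
def st(m): 
    o=r.get_obs(); print(m,round(o["time"],2),o["position"].round(1),"F",o["wrist_force"].round(1),"T",o["torque"].round(2),"op",round(o["opening"],3),"g",round(o["gripper_force"],1))
y0=-.9
r.reach([519,177.5,270],quat(y0)); st("above")
print(r.line_to([519,177.5,205],feed=120,threshold=10)); st("near")
im=r.get_image("top"); a=cv2.resize(im[170:320,250:400],(400,400))
im=r.get_image("side"); b=cv2.resize(im[140:290,260:410],(400,400)); cv2.imwrite("pics/n1.png",np.hstack([a,b])[:,:,::-1])
print(r.line_to([519,177.5,151],feed=80,threshold=10)); st("down")
r.command_gripper(0.55); st("closed")
print("y axis",np.cos(y0),np.sin(y0))
```

```text
above 3.03 [519.3 176.9 269.9] F [-0.5 -0.7  0.5] T [-0.01  0.02 -0.05] op 1.0 g 0.0
False
near 3.73 [519.4 177.4 205.7] F [-1.1  0.6 -0. ] T [-0.04 -0.   -0.03] op 1.001 g 0.0
False
down 4.65 [519.3 177.5 151.4] F [-0.2  0.2  0.1] T [-0.07 -0.05  0.02] op 1.002 g 0.0
closed 5.2 [519.9 176.5 151.3] F [ 2.8 -6.  -1.4] T [-0.75 -0.4  -0.09] op 0.667 g 30.0
y axis 0.6216099682706644 -0.7833269096274834
```

View pics/n1.png

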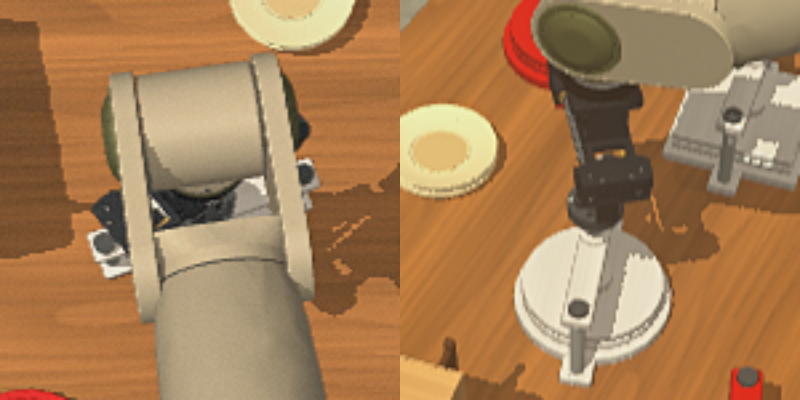

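Gripped at 58.7 mm with 30 N, as expected. Next I'll turn in small steps, rising with the screw and watching the moment.

Run:
```python
from h import *
y0=-.9; c=np.array([520.1,176.1,151.3]); d=0
while d<1.45:
    d+=.1
    r.line_to(c+[0,0,10*min(d,1.35)],rot=quat(y0+d),feed=8 if d<.15 else 10)
    o=r.get_obs(); print(round(d,2),round(o["time"],2),o["position"].round(1),"F",o["wrist_force"].round(1),"T",o["torque"].round(2),"op",round(o["opening"],3),"q6",round(o["q"][5],3))
    if abs(o["torque"][2])>.9 or np.linalg.norm(o["wrist_force"])>35: print("stop"); break
```

```text
0.1 5.62 [519.9 176.4 152.3] F [-1.   2.6 -0.1] T [0.45 0.17 0.12] op 0.669 q6 0.912
0.2 5.88 [519.9 176.4 153.2] F [-2.   4.2 -0.7] T [0.6  0.24 0.12] op 0.671 q6 0.814
0.3 6.12 [519.9 176.4 154.2] F [-1.5  4.3  0.8] T [0.73 0.31 0.15] op 0.67 q6 0.715
0.4 6.38 [519.8 176.4 155.2] F [-2.5  4.7  0.2] T [0.73 0.28 0.17] op 0.664 q6 0.615
0.5 6.62 [519.8 176.5 156.2] F [-2.1  5.  -0.2] T [0.75 0.36 0.22] op 0.661 q6 0.515
0.6 6.88 [519.8 176.5 157.2] F [-2.5  5.2 -0.2] T [0.77 0.34 0.12] op 0.67 q6 0.415
0.7 7.12 [519.7 176.5 158.2] F [-2.5  4.8  0.3] T [0.77 0.38 0.23] op 0.67 q6 0.315
0.8 7.38 [519.7 176.5 159.2] F [-2.7  5.9  0.6] T [0.71 0.39 0.17] op 0.665 q6 0.215
0.9 7.62 [519.6 176.5 160.2] F [-2.1  5.   0.9] T [0.73 0.38 0.21] op 0.671 q6 0.115
1.0 7.88 [519.6 176.5 161.2] F [-3.5  6.   0.7] T [0.71 0.46 0.15] op 0.669 q6 0.015
1.1 8.12 [519.5 176.5 162.2] F [-4.   5.1 -0.1] T [0.71 0.43 0.11] op 0.673 q6 -0.085
1.2 8.38 [519.5 176.5 163.2] F [-3.8  5.4  0.1] T [0.74 0.49 0.11] op 0.666 q6 -0.184
1.3 8.62 [519.7 175.9 163.7] F [-2.8  2.1 -5.1] T [ 0.29  0.21 -0.33] op 0.669 q6 -0.283
1.4 8.88 [519.8 175.7 164. ] F [ 0.2  0.2 -9.5] T [-0.03 -0.04 -0.31] op 0.669 q6 -0.384
1.5 9.12 [519.8 175.8 164.1] F [  0.2  -1.7 -11.3] T [-0.09 -0.09 -0.42] op 0.672 q6 -0.484
```

The stop shows clearly at about 1.25 rad: the rise ends and the moment flips. I'll let go, retreat and check.

Run:
```python
from h import *
r.command_gripper(1.0)
o=r.get_obs(); print(o["opening"],o["wrist_force"].round(1))
p=o["position"]; print(r.line_to([p[0],p[1],270],feed=150))
r.move_joints([-1.373,.381,1.297,0,1.464,-.215])
o=r.get_obs(); print(o["time"],o["wrist_force"].round(1))
a0=cv2.imread("pics/top0.png");b0=cv2.imread("pics/side0.png")
a=r.get_image("top")[:,:,::-1];pa=r.pinpoint("top","round_hub")
b=r.get_image("side")[:,:,::-1];pb=r.pinpoint("side","round_hub")
print([d["point"] for d in pa],[d["point"] for d in pb])
f=lambda i,x,y:cv2.resize(i[y-37:y+38,x-37:x+38],(300,300),interpolation=cv2.INTER_NEAREST)
cv2.imwrite("pics/f1.png",np.vstack([np.hstack([f(a0,326,244),f(b0,333,225)]),np.hstack([f(a,326,244),f(b,333,225)])]))
for z in(170,183): print(z,proj("side",[519.5,176.2,z]),proj("top",[519.5,176.2,z]))
```

```text
0.9991824055062739 [ 0.6  0.9 -0.7]
False
13.2 [-0.7  1.   0.6]
[[248.1, 348.1], [462.1, 156.2], [146.0, 324.4], [327.8, 243.0]] [[333.5, 216.4], [315.4, 385.3], [392.9, 304.0], [323.0, 117.5]]
170 [333.93280144 216.84592969] [326.06812877 243.96821644]
183 [334.0407755  213.80992429] [326.03992003 242.99152724]
```

View pics/f1.png

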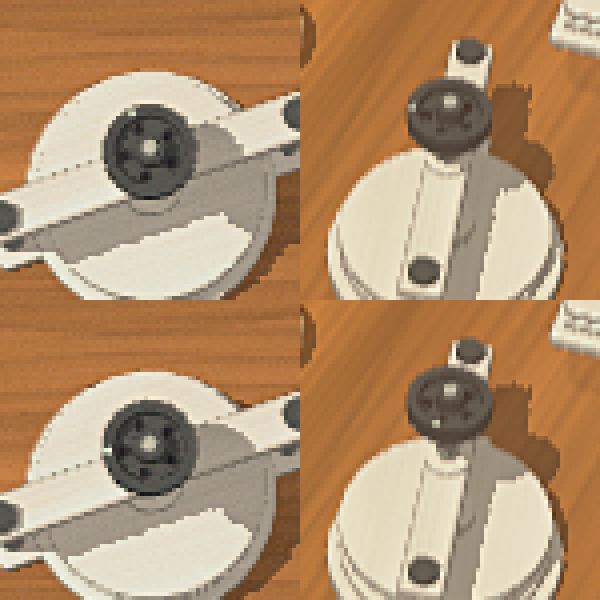

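The before-and-after crops show the rim mark turned about 70–72° anticlockwise, from (131,113) to (108,450). The wheel and upper plate rose about 3 px, which matches the expected rise of about 12.5 mm. The bridge hasn't moved.

```bash
python3 -c "
from station import r
print(r.hand_in())"
```

```text
the job is handed in; nothing more can be done
None
```

I opened the tortilla press to its stop, about 1.25 rad anticlockwise with my hand rising with the screw, let go of the wheel, and handed in at about 13 s without touching the cheese press or saucers.

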